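# Set and hold the soap cutter's bar-length stop

## Task

Fold the soap cutter's wooden hold-down cover shut, flat over the loaf; then take the sprung length stop by its upright grip and pull it out until the stop plate is level with the pin on the ruled rail. Finish while holding it there, still, against its spring, with the cover still shut; leave everything else on the table where it is.

Things in the scene. Friction and masses are not known exactly. Their poses are not given: they have to be found in the camera images.
- cutter: the soap cutter, fixed: a wooden board 150 mm wide (its x), 18 mm thick, from y = -240 to 200 mm. Origin on the table under it, z up. The soap loaf lies on its +y half (x -20 to 55, y 8 to 188 mm, top 84 mm above the table), a wooden back wall at the loaf's +x side (top 90 mm). Its -y half is the open run-out bed.
- cover (a joint): angle of the wooden hold-down cover, rad: 0 = folded shut, flat over the loaf; 1.57 = standing upright; open limit 1.95. A friction hinge holds it wherever it is left: turning it takes 0.14 N m, about 2 N at its free edge.
- cover_hinge (a point): the cover's hinge line at the middle of its length; in the cutter's frame x = 69, y = 98, z = 92 mm; the line runs along the cutter's y. Axes turn with the cover: -x points from hinge to free edge, +z out of its outer face (up when shut, towards the cutter's +x when upright).
- cover_edge (a point): the middle of the cover's free edge, 100 mm from the hinge. The cover is 170 mm long along the hinge line, 8 mm thick (outer face 3 mm to the +z side of this point). Axes as cover_hinge.
- sleeve_mouth (a point): centre of the open end of the fixed aluminium sleeve, 18 mm across, that lies along the loaf's -x side, parallel to the cutter's y, axis at cutter x = -45 mm, 40 mm above the table.
- stop_rod: the length stop: a steel rod 11 mm thick that telescopes out of the sleeve along the cutter's -y, travel 0 (home) to 165 mm. Origin on its axis, at cutter x -45, y 0 (home), z 40 mm; axes as the cutter's. An inner spring pulls it home with 3 N plus 50 N per metre of travel (6 to 10 N at the mark): it runs back when let go.
- stop_grip (a point): on the stop's grip: a black upright cylinder, 20 mm across, on the rod's outer end, 65 mm to the -y side of stop_rod's origin. It stands from 51 to 105 mm above the table; this point is on its axis, 85 mm above the table. Free on all sides: 47 mm from its axis to the stop plate.
- stop_tip (a point): the +x end of the upright aluminium stop plate on the rod, middle of its thickness, 50 mm above the table. The plate is 8 mm thick along y, reaches from 4 to 96 mm on the +x side of the rod's axis, top 73 mm above the table.
- mark: the length mark: a steel pin, 8 mm across, top 61 mm above the table, on a dark clip fixed on the ruled rail (cutter x = 64 mm) beside the run-out bed. Origin under the pin; axes as the cutter's. Its place along the rail varies (61 to 131 mm of travel). The plate's end passes 9 mm beside the pin; the stop is at its mark when stop_tip is level with the pin along the cutter's y.
- soap_bar: a cut soap bar, cream, 75 x 30 x 66 mm, standing beyond the cutter's far side; bystander
- dropper: a small amber bottle, 28 mm across, 60 mm tall, on the robot's side of the cutter; bystander
- mould: an empty six-hole soap mould tray, 170 x 240 x 40 mm, right of the cutter; bystander
- mug: a dark mug, 82 mm across, 85 mm tall, left; bystander
- jug: a translucent measuring beaker, 90 mm across, 120 mm tall, right; bystander

How it is judged:
By the outcome, as a careful person would: the job done as asked, in the order asked, and still so for the second after the job is handed in, while the arm keeps its last pose, push and grip.
It also fails if it takes over 58 s, if anything falls off the work surface, if the arm or the gripper's body presses on something with over 40 N, if the wrist force passes 120 N, or if a joint passes its speed limit or range.

## Robot

A 6-joint arm with a two-finger parallel gripper is mounted at the origin on the work surface. World frame = base frame: x ahead of the robot, y to its left, z up, the work surface at z = 0. Lengths are in m, angles in rad, forces in N, time in s.
With the tool pointing down it reaches from about 0.375 to 0.9 m from the base axis. Payload 3.1 kg.
Tool frame: the origin (TCP) lies on the front face of the gripper's body, between the roots of the fingers; the fingertips stand 73 mm ahead of it and the grasp point (between the pads) lies 54 mm ahead of it (manip.finger_overhang is the distance from the TCP to the fingertips, in m); z points along the fingers, y is the direction in which the jaws open and shut (so a half turn about z gives the same grasp; the last joint's range is limited). The gripper opens to 85 mm and grips with 20 to 120 N. Pads are 22 mm wide; open, the fingers measure 114 mm over their backs; the gripper's body (76 mm by 85 mm) begins 54 mm behind the grasp point. The pads swing forward as they close: fully open they stand 13 mm farther back than shut.
Start: joints at [-1.347, 0.527, 1.433, -0, 1.181, -0.178], TCP at [0.245, -0.575, 0.304] pointing down, gripper open.
Joint ranges: [-3.08, 3.08], [-0.75, 2.2], [0.22, 2.44], [-1.43, 4.57], [0, 2.65], [-2.85, 2.85]. Speed limits (rad/s): [2.79, 2.79, 3.14, 3.14, 3.14, 3.14].

## Interface

Orientations are given as a unit quaternion [x, y, z, w].
In Python, from station import manip gives the robot as it stands.
- The arm moves only by the tool apply_moves, never from a script. Its argument "increments" is a list that holds one entry, the list of rows, each a list of 4 numbers: the shift along the tool's x, y, z in m, then the turn about the tool's z in degrees. In form: [[[dx, dy, dz, spin], ...]]. A call has 1 to 5 rows; each row shifts and turns the pose as measured when the row begins, along the tool's axes as they then stand; what a row does not reach is not made up. A row lasts 1/10 s, in which the tool goes at most 50 mm and 8.59 degrees, less where a joint would pass 70% of its speed; a pose out of reach is approached as far as the arm can. A call with a gripper value outside its range is refused whole. "fingers" is the opening, from 0 (shut) to 1 (fully open), set as the call begins (left out, the last holds). The fingers move at their own pace and stop on an object; "newtons" is the grip in N (left out, the last holds). Time passes only in rows, so rows that do not move let the fingers close. It gives the time, the measured TCP pose, the force and the opening at its end, in the units of the state.
- manip.sense(): the state, without advancing time (a new reading comes with each control period).
- manip.snapshot(name): name is "scene" or "top" or "wrist"; returns (picture, depth): 384x512x3 uint8, red, green, blue; 384x512 float32, m along the optical axis (not along the pixel's ray), 0 where there is no reading.
- manip.camera_model(name): a dict with "mtx" (3x3 intrinsics, pixels), "R" (3x3) and "t" (3): a world point X has camera coordinates R X + t; the wrist camera has in their place "mount" (4x4, takes a point from camera to tool coordinates, whose origin is the TCP and whose axes are the flange's). Camera axes: x right, y down, z forward; pixel columns grow to the right and rows downward; lengths in m; the calibration is good to about 2 mm. A picture is of the moment at which its call begins: read the wrist's pose just before it. camera_model takes no time and is no camera call.
- manip.sign_off(): hands the job in, once; it reports no verdict.
The state is a dict: "t": time; "q": joint angles; "qd": joint speeds; "tau": joint torques, N m; "tcp_pos": TCP position; "tool_rot": TCP orientation; "force": force on the tool from outside, world axes, zero at the start; "ft_torque": the same for the moment, N m; "finger_gap": opening from 0.0 (shut) to 1.0 (fully open).
Only numpy, scipy, OpenCV 4.12 (cv2) and the standard library are available. Lean on these libraries where they do the work, as an engineer would, in place of code of your own. Each camera call takes 0.05 s, during which the arm holds its last target.

## Working session

There is one attempt and no reset: what is moved stays moved. The work goes in short steps, Python scripts to look and compute and a tool call to move; the robot and the scene stay as the last step left them, time stands still between calls to the robot, and variables do not carry over. Pictures are saved under pics/ and viewed, and the job is handed in when it is done.

Besides the shell and the picture viewer there is one more tool, called in YAML: its name, and indented under it one key for each argument. apply_moves: Moves the arm, as the interface text tells. Its arguments: {"type":"object","properties":{"increments":{"type":"array","items":{"type":"array","items":{"type":"array","items":{"type":"number"}}}},"fingers":{"type":"number"},"newtons":{"type":"number"}},"required":["increments"]}

```bash
ls; mkdir -p pics
python3 - <<'E'
from station import manip
import cv2,numpy as np
print(manip.sense())
for n in("scene","top"):
    p,d=manip.snapshot(n);cv2.imwrite(f"pics/{n}0.png",p[:,:,::-1]);np.save(f"pics/{n}0.npy",d);np.save(f"pics/{n}0c.npy",p)
    print(n,manip.camera_model(n))
print(manip.camera_model("wrist"))
E
```

```text
pics
{'t': 0.0, 'q': array([-1.34650170e+00,  5.28477135e-01,  1.43386702e+00, -2.19500836e-06,
        1.18142423e+00, -1.78499763e-01]), 'qd': array([-0.00019664, -0.00075469,  0.00024832, -0.00028094,  0.00016763,
        0.00044209]), 'tau': array([ 4.50089046e-04, -4.42340863e+01, -1.78024614e+01, -4.06588797e-04,
        8.13360763e-03, -1.32188779e-05]), 'tcp_pos': array([ 0.24489683, -0.57442524,  0.30293794]), 'tool_rot': array([ 9.79787379e-01,  2.00038769e-01, -2.59218892e-05, -1.08756182e-03]), 'force': array([-0.24385908, -0.49596882, -0.14147408]), 'ft_torque': array([0.02430488, 0.01885254, 0.05089378]), 'finger_gap': 0.9973016699680554}
scene {'mtx': array([[427.01266144,   0.        , 249.58796657],
       [  0.        , 427.01266144, 192.185321  ],
       [  0.        ,   0.        ,   1.        ]]), 'R': array([[ 0.88439074,  0.46658335,  0.01236921],
       [ 0.27933819, -0.50787205, -0.81488413],
       [-0.37392939,  0.72413117, -0.57949189]]), 't': array([-0.49022329, -0.09063367,  1.64485101])}
top {'mtx': array([[382.66293628,   0.        , 255.92231357],
       [  0.        , 382.66293628, 196.88974942],
       [  0.        ,   0.        ,   1.        ]]), 'R': array([[-0.01003385, -0.99994511, -0.00301676],
       [-0.99738583,  0.01022397, -0.07153304],
       [ 0.07155996,  0.00229112, -0.99743367]]), 't': array([-0.00743938,  0.54021405,  1.53714658])}
{'mtx': array([[298.54122458,   0.        , 254.38154199],
       [  0.        , 298.54122458, 189.65027221],
       [  0.        ,   0.        ,   1.        ]]), 'mount': array([[-2.21556528e-04, -9.64534930e-01, -2.63955148e-01,
         6.69638900e-02],
       [ 9.99999747e-01, -3.92132332e-04,  5.93543490e-04,
         7.11000449e-04],
       [-6.75998776e-04, -2.63954950e-01,  9.64534773e-01,
        -7.04117793e-02],
       [ 0.00000000e+00,  0.00000000e+00,  0.00000000e+00,
         1.00000000e+00]])}
```

View pics/scene0.png

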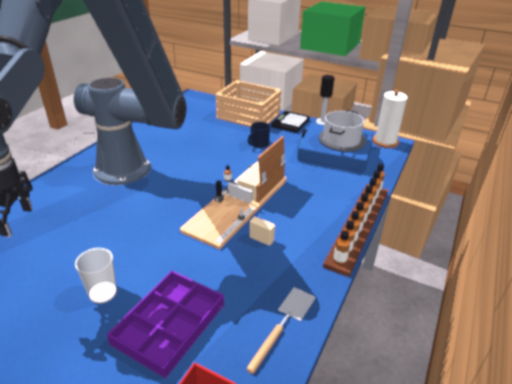

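View pics/top0.png

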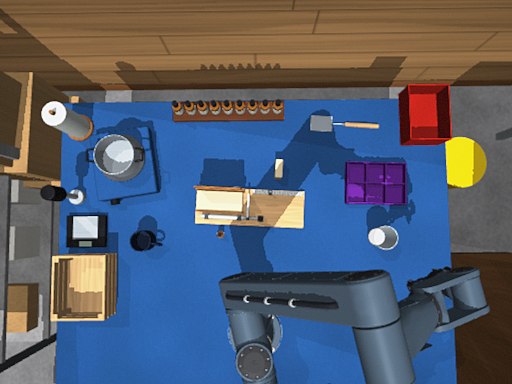

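Run:
```python
import cv2
a=cv2.imread("pics/top0.png")[150:245,185:315];cv2.imwrite("pics/topz.png",cv2.resize(a,None,fx=6,fy=6,interpolation=cv2.INTER_CUBIC))
a=cv2.imread("pics/scene0.png")[130:250,175:295];cv2.imwrite("pics/scz.png",cv2.resize(a,None,fx=5,fy=5,interpolation=cv2.INTER_CUBIC))
```

```text
(no output)
```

View pics/topz.png

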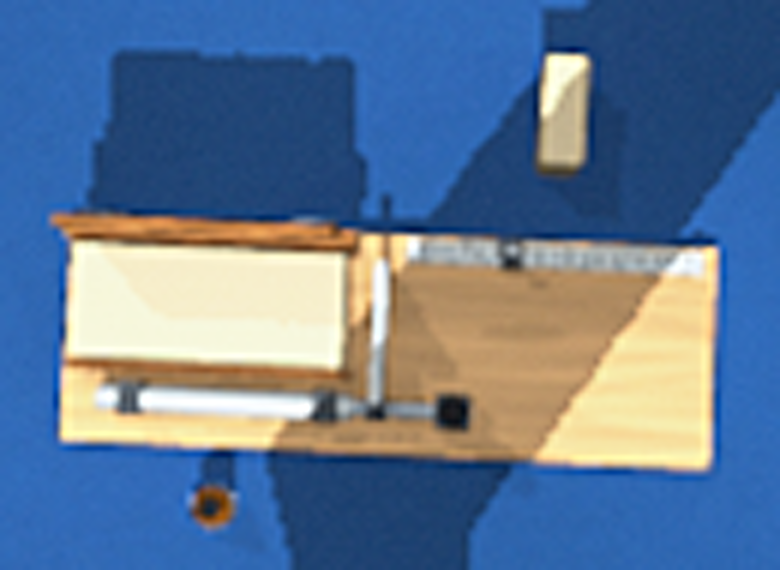

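View pics/scz.png

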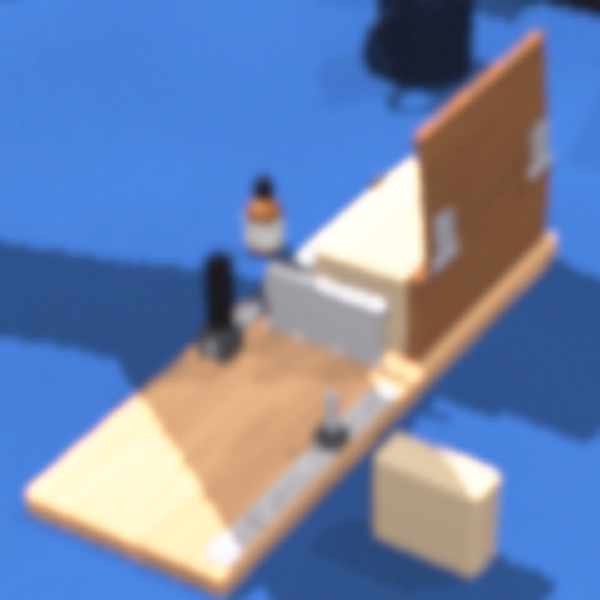

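```bash
cat > h.py <<'E'
import numpy as np,cv2
from scipy.spatial.transform import Rotation as Ro
from station import manip
def ray(n,uv,pose=None):
    m=manip.camera_model(n);K=m["mtx"]
    d=np.linalg.inv(K)@np.array([uv[0],uv[1],1.])
    if n!="wrist": return -m["R"].T@m["t"], m["R"].T@d
    M=m["mount"];p,q=pose;R=Ro.from_quat(q).as_matrix()
    return p+R@M[:3,3], R@M[:3,:3]@d
def plane(n,uv,z,pose=None):
    o,d=ray(n,uv,pose);return o+d*(z-o[2])/d[2]
def proj(n,X,pose=None):
    m=manip.camera_model(n);K=m["mtx"];X=np.asarray(X,float)
    if n!="wrist": c=m["R"]@X+m["t"]
    else:
        M=m["mount"];p,q=pose;R=Ro.from_quat(q).as_matrix();c=M[:3,:3].T@(R.T@(X-p)-M[:3,3])
    u=K@c;return u[:2]/u[2]
E
python3 - <<'E'
from h import *
z=lambda a:(a[0]/6+185-.42,a[1]/6+150-.42)
P=[plane("top",z(a),.018)[:2] for a in((61,442),(710,468),(718,243))]
print(P, np.linalg.norm(P[0]-P[1]),np.linalg.norm(P[1]-P[2]))
yax=(P[0]-P[1]);th=np.arctan2(yax[1],yax[0])-np.pi/2;print("theta",np.degrees(th), np.degrees(np.arctan2(*(P[2]-P[1])[::-1])))
c,s=np.cos(th),np.sin(th);R=np.array([[c,-s],[s,c]])
for p,l in zip(P,[(-75,200),(-75,-240),(75,-240)]): print(p-R@(np.array(l)/1000))
print("pin",plane("top",z((512,252)),.061),"grip",plane("top",z((453,411)),.105))
s=lambda a:(a[0]/5+175-.4,a[1]/5+130-.4)
print("scene corners",[plane("scene",s(a),.018)[:2] for a in((30,495),(225,578))])
print("scene pin top",plane("scene",s((332,395)),.061),"griptop",plane("scene",s((218,260)),.105))
E
```

```text
[array([0.43565615, 0.23608908]), array([ 0.4137654 , -0.20179255]), array([ 0.56600544, -0.2100889 ])] 0.4384284781869164 0.1524659337739355
theta -2.8619704814241795 -3.1192592023479984
[0.50057659 0.03259378]
[0.50065506 0.03416335]
[0.5030822 0.0333565]
pin [ 0.5576428  -0.06865271  0.061     ] grip [ 0.4524869  -0.02821239  0.105     ]
scene corners [array([ 0.41705165, -0.20168366]), array([ 0.56311606, -0.20873552])]
scene pin top [ 0.55994874 -0.0704641   0.061     ] griptop [ 0.45281819 -0.02987863  0.105     ]
```

```bash
cat >> h.py <<'E'
th=np.radians(-2.95);O=np.array([.5015,.0335,0]);CR=Ro.from_euler('z',th).as_matrix()
def c2w(p): return O+CR@(np.array(p)/1000)
def w2c(X): return CR.T@(np.asarray(X)-O)*1000
E
python3 - <<'E'
from h import *
s=lambda a:(a[0]/5+175-.4,a[1]/5+130-.4)
z=lambda a:(a[0]/6+185-.42,a[1]/6+150-.42)
def hit(n,uv,y):
    o,d=ray(n,uv);o=w2c(o);d=CR.T@d;return o+d*(y-o[1])/d[1]
print(hit("scene",s((418,135)),13),hit("scene",s((540,33)),183))
print(hit("top",z((355,240)),13),hit("top",z((60,220)),183))
# top edge assume z=192
print([w2c(plane("top",z(a),.192)) for a in((355,230),(60,215))])
for n in("top","scene"):print(n,[proj(n,c2w(p)) for p in((69,13,192),(69,183,192),(69,13,92))])
q=manip.sense();print(Ro.from_quat(q['tool_rot']).as_matrix())
print("grip",c2w((-45,-65,85)),"hinge",c2w((69,98,92)))
E
```

```text
[ 57.4820234   13.         192.12281817] [ 57.46489526 183.         188.39234283]
[  83.92705267   13.         -150.59612905] [ 60.65447163 183.         164.18086896]
[array([5.93439833e+01, 5.40500966e-03, 1.92000000e+02]), array([ 61.10067072, 178.48337983, 192.        ])]
top [array([240.28079034, 185.11513779]), array([193.45191177, 183.19603538]), array([241.40810312, 187.74692095])]
scene [array([261.35685198, 157.61954454]), array([285.64364698, 136.1083656 ]), array([260.49801121, 183.73556214])]
[[ 9.19975364e-01  3.91975935e-01 -4.43324584e-04]
 [ 3.91976032e-01 -9.19973414e-01  1.92538080e-03]
 [ 3.46856107e-04 -1.94507551e-03 -9.99998048e-01]]
grip [ 0.45321444 -0.02909796  0.085     ] hinge [0.57545208 0.12781908 0.092     ]
```

```bash
cat > plan.py <<'E'
from h import *
def plan(target,yaw=None,step=.045,turn=8.5):
    s=manip.sense();p=s['tcp_pos'].copy();R=Ro.from_quat(s['tool_rot']).as_matrix()
    y0=np.degrees(np.arctan2(R[1,0],R[0,0]));dy=0 if yaw is None else (yaw-y0+180)%360-180
    D=np.asarray(target)-p
    n=int(max(np.ceil(np.linalg.norm(D)/step),np.ceil(abs(dy)/turn),1))
    rows=[]
    for i in range(n):
        Ri=Ro.from_euler('z',dy*i/n,degrees=True).as_matrix()@R
        rows.append([*np.round(Ri.T@(D/n),4),round(-dy/n,2)])
    print("tcp",p.round(4),"cut",w2c(p).round(1),"yaw",round(y0,2),"F",s['force'].round(2),"gap",round(s['finger_gap'],3),"t",round(s['t'],2),"D",D.round(4))
    for k in range(0,n,5): print([[ [float(v) for v in r] for r in rows[k:k+5]]])
E
python3 - <<'E'
from plan import *
print(manip.finger_overhang)
plan(c2w((118,98,300)),87.05)
E
```

```text
0.0726
tcp [ 0.2449 -0.5745  0.303 ] cut [-225.  -620.4  303. ] yaw 23.08 F [0.51 0.63 0.01] gap 1.006 t 0.1 D [ 0.3795  0.6998 -0.003 ]
[[[0.0346, -0.0275, 0.0002, -3.55], [0.0363, -0.0253, 0.0002, -3.55], [0.0378, -0.023, 0.0002, -3.55], [0.0391, -0.0206, 0.0002, -3.55], [0.0403, -0.0182, 0.0002, -3.55]]]
[[[0.0414, -0.0156, 0.0002, -3.55], [0.0423, -0.013, 0.0002, -3.55], [0.043, -0.0104, 0.0002, -3.55], [0.0436, -0.0077, 0.0002, -3.55], [0.0439, -0.005, 0.0002, -3.55]]]
[[[0.0442, -0.0022, 0.0002, -3.55], [0.0442, 0.0005, 0.0002, -3.55], [0.0441, 0.0032, 0.0002, -3.55], [0.0438, 0.006, 0.0002, -3.55], [0.0434, 0.0087, 0.0002, -3.55]]]
[[[0.0427, 0.0113, 0.0002, -3.55], [0.042, 0.014, 0.0002, -3.55], [0.041, 0.0165, 0.0001, -3.55]]]
```

apply_moves:
  increments:
    - [[0.035, -0.027, 0, -3.5], [0.036, -0.025, 0, -3.5], [0.038, -0.023, 0, -3.5], [0.039, -0.021, 0, -3.5], [0.04, -0.018, 0, -3.5]]
  fingers: 0
  newtons: 60

```text
t: 0.6
tcp_pos: [0.3501, -0.3803, 0.3001]
tool_rot: [0.938, 0.347, -0.0, -0.001]
force: [0.4, -0.1, 0.1]
finger_gap: 0.145
```

apply_moves:
  increments:
    - [[0.041, -0.016, 0, -3.5], [0.042, -0.013, 0, -3.5], [0.043, -0.01, 0, -3.5], [0.044, -0.008, 0, -3.5], [0.044, -0.005, 0, -3.5]]

```text
t: 1.1
tcp_pos: [0.4574, -0.1769, 0.2991]
tool_rot: [0.871, 0.491, -0.001, -0.002]
force: [0.0, -0.2, 0.3]
finger_gap: 0.002
```

Run:
```python
from plan import *
plan(c2w((118,98,300)),87.05)
```

```text
tcp [ 0.4574 -0.1769  0.2991] cut [ -33.2 -212.3  299.1] yaw 58.76 F [ 0.05 -0.16  0.27] gap 0.002 t 1.1 D [0.167  0.3022 0.0009]
[[[0.0431, -0.0017, -0.0001, -3.54], [0.0431, 0.0009, -0.0001, -3.54], [0.043, 0.0036, -0.0001, -3.54], [0.0427, 0.0062, -0.0001, -3.54], [0.0422, 0.0088, -0.0001, -3.54]]]
[[[0.0416, 0.0114, -0.0001, -3.54], [0.0408, 0.014, -0.0001, -3.54], [0.0399, 0.0165, -0.0001, -3.54]]]
```

Run:
```python
from plan import *
s=manip.sense();p,d=manip.snapshot("wrist");cv2.imwrite("pics/w1.png",p[:,:,::-1]);np.save("pics/w1pose.npy",np.r_[s['tcp_pos'],s['tool_rot']])
```

```text
(no output)
```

View pics/w1.png

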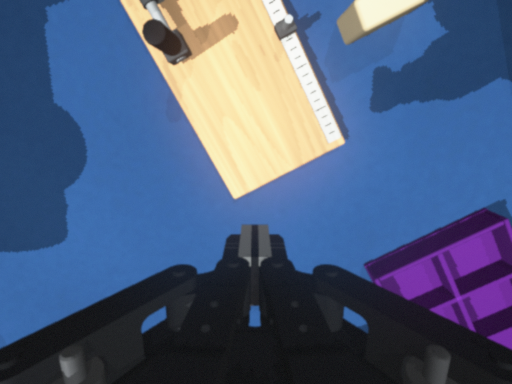

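apply_moves:
  increments:
    - [[0.043, -0.002, 0, -3.5], [0.043, 0.001, 0, -3.5], [0.043, 0.004, 0, -3.5], [0.043, 0.006, 0, -3.5], [0.042, 0.009, 0, -3.5]]

```text
t: 1.65
tcp_pos: [0.5635, 0.0225, 0.299]
tool_rot: [0.782, 0.623, 0.0, -0.004]
force: [0.5, 0.3, 0.3]
finger_gap: 0.001
```

apply_moves:
  increments:
    - [[0.042, 0.011, 0, -3.5], [0.041, 0.014, 0, -3.5], [0.04, 0.0165, 0, -3.5]]

```text
t: 1.95
tcp_pos: [0.6256, 0.1419, 0.2982]
tool_rot: [0.719, 0.695, -0.0, -0.005]
force: [-0.0, -0.4, -0.6]
finger_gap: -0.002
```

Run:
```python
from plan import *
s=manip.sense();p,d=manip.snapshot("wrist");cv2.imwrite("pics/w2.png",p[:,:,::-1]);np.save("pics/w2pose.npy",np.r_[s['tcp_pos'],s['tool_rot']])
plan(c2w((118,98,233)),87.05)
```

```text
tcp [0.6285 0.148  0.2983] cut [121.  120.9 298.3] yaw 88.3 F [3.09 3.75 1.48] gap 0.005 t 2.0 D [-0.0041 -0.0227 -0.0653]
[[[-0.0118, -0.0017, 0.0325, 0.63], [-0.0118, -0.0016, 0.0325, 0.63]]]
```

View pics/w2.png

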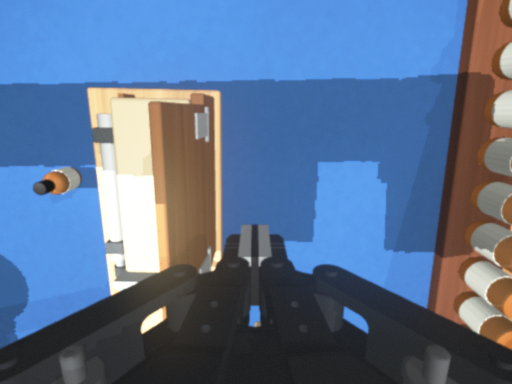

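Run:
```python
from plan import *
v=np.load("pics/w1pose.npy");P=(v[:3],v[3:])
for uv,z in(((235,198),18),((344,143),18),((288,19),61),((153,30),105)): 
    print(w2c(plane("wrist",uv,z/1e3,P)).round(1))
v=np.load("pics/w2pose.npy");P=(v[:3],v[3:])
for uv,z in(((90,88),18),((220,91),18),((151,102),192),((163,103),192)): 
    print(w2c(plane("wrist",uv,z/1e3,P)).round(1))
```

```text
[ -73.9 -236.5   18. ]
[  71.3 -238.3   18. ]
[ 63.  -98.6  61. ]
[-45.  -62.2 105. ]
[-68.4 200.8  18. ]
[ 77.1 199.9  18. ]
[ 58.1 183.7 192. ]
[ 64.9 183.2 192. ]
```

apply_moves:
  increments:
    - [[-0.012, -0.001, 0.032, 0.6], [-0.012, -0.001, 0.032, 0.6]]

```text
t: 2.2
tcp_pos: [0.6299, 0.1293, 0.2368]
tool_rot: [0.722, 0.691, 0.009, -0.001]
force: [-0.0, -0.1, -0.6]
finger_gap: -0.003
```

Run:
```python
from plan import *
plan(c2w((85,98,233)),87.05)
```

```text
tcp [0.6299 0.1293 0.2368] cut [123.3 102.3 236.8] yaw 87.5 F [-0.05 -0.05 -0.58] gap -0.003 t 2.2 D [-0.0384 -0.0023 -0.0038]
[[[-0.004, -0.0383, 0.0034, 0.45]]]
```

apply_moves:
  increments:
    - [[-0.004, -0.022, -0.004, 0.4], [0, -0.02, -0.003, 0]]

```text
t: 2.4
tcp_pos: [0.586, 0.1253, 0.2362]
tool_rot: [0.726, 0.688, 0.005, -0.004]
force: [2.1, 0.1, 0.6]
finger_gap: -0.002
```

apply_moves:
  increments:
    - [[0, -0.012, 0, 0], [0, -0.012, 0.002, 0], [0, -0.012, 0.003, 0]]

```text
t: 2.7
tcp_pos: [0.5492, 0.1259, 0.2299]
tool_rot: [0.726, 0.687, 0.006, -0.003]
force: [2.0, 0.6, -1.2]
finger_gap: -0.001
```

Run:
```python
from plan import *
plan(c2w((50,98,237)),87.05,step=.012)
```

```text
tcp [0.5492 0.1259 0.2299] cut [ 42.9  94.7 229.9] yaw 86.82 F [ 2.05  0.56 -1.21] gap -0.001 t 2.7 D [0.0072 0.0029 0.0071]
[[[0.0034, 0.0071, -0.007, -0.23]]]
```

apply_moves:
  increments:
    - [[0.002, -0.012, 0.006, 0], [0, -0.009, 0.009, 0], [0, -0.007, 0.01, 0], [0, -0.005, 0.01, 0]]

```text
t: 3.1
tcp_pos: [0.5163, 0.1286, 0.1952]
tool_rot: [0.727, 0.686, 0.008, -0.001]
force: [-1.1, 1.2, 0.9]
finger_gap: -0.001
```

Run:
```python
from plan import *
p,d=manip.snapshot("scene");cv2.imwrite("pics/s1.png",cv2.resize(p[100:260,145:325,::-1],None,fx=4,fy=4))
plan(c2w((4,98,170)),87.05,step=.012)
```

```text
tcp [0.5145 0.1285 0.1936] cut [  8.1  95.6 193.6] yaw 86.68 F [-0.47  0.7  -0.09] gap 0.001 t 3.15 D [-0.004   0.0027 -0.0236]
[[[0.0007, -0.0014, 0.0079, -0.12], [0.0007, -0.0014, 0.0079, -0.12], [0.0007, -0.0014, 0.0079, -0.12]]]
```

View pics/s1.png

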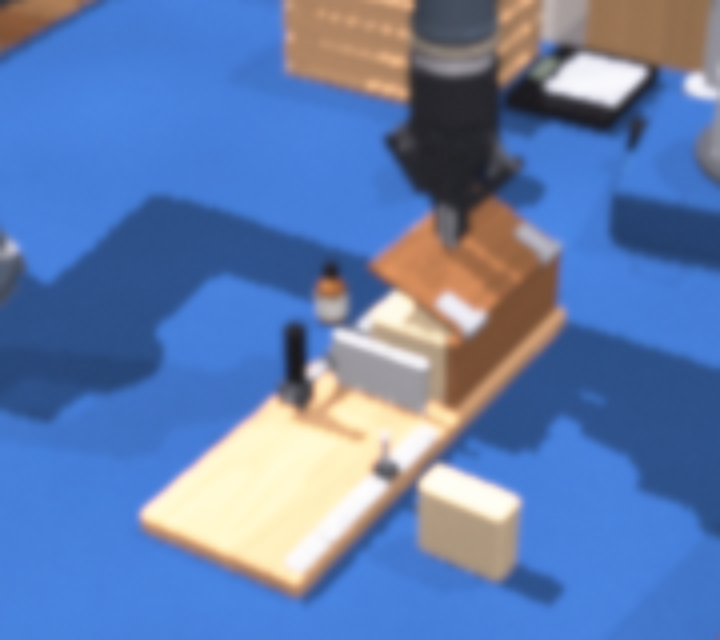

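The cover is about 25° open and the fingertips rest on its outer face at (450,235) in the crop. I'll keep pressing down.

apply_moves:
  increments:
    - [[0, -0.001, 0.008, 0], [0, -0.001, 0.008, 0], [0, 0, 0.006, 0]]

```text
t: 3.45
tcp_pos: [0.5127, 0.1283, 0.1707]
tool_rot: [0.728, 0.686, 0.006, -0.003]
force: [-1.3, 0.4, 0.7]
finger_gap: 0.002
```

apply_moves:
  increments:
    - [[0, 0, 0.004, 0], [0, 0, 0.003, 0]]

```text
t: 3.65
tcp_pos: [0.5127, 0.1283, 0.1672]
tool_rot: [0.727, 0.686, 0.006, -0.003]
force: [-10.7, -0.4, 47.2]
finger_gap: 0.001
```

apply_moves:
  increments:
    - [[0, 0, -0.01, 0], [0, 0, -0.03, 0], [0, 0, -0.03, 0]]

```text
t: 3.95
tcp_pos: [0.5117, 0.1271, 0.2368]
tool_rot: [0.728, 0.686, 0.004, -0.004]
force: [0.7, 0.9, 0.7]
finger_gap: 0.001
```

Run:
```python
from plan import *
s=manip.sense();P=(s['tcp_pos'],s['tool_rot'])
p,d=manip.snapshot("scene");cv2.imwrite("pics/s2.png",cv2.resize(p[100:260,145:325,::-1],None,fx=4,fy=4))
p,d=manip.snapshot("wrist");cv2.imwrite("pics/w3.png",p[:,:,::-1])
plan(c2w((-45,-65,215)),87.05)
```

```text
tcp [0.5142 0.1273 0.2398] cut [  7.9  94.3 239.8] yaw 86.66 F [ 0.12 -0.41 -1.26] gap -0.004 t 4.05 D [-0.061  -0.1564 -0.0248]
[[[-0.04, -0.013, 0.0056, -0.1], [-0.04, -0.0131, 0.0056, -0.1], [-0.0399, -0.0131, 0.0056, -0.1], [-0.0399, -0.0132, 0.0056, -0.1]]]
```

View pics/s2.png

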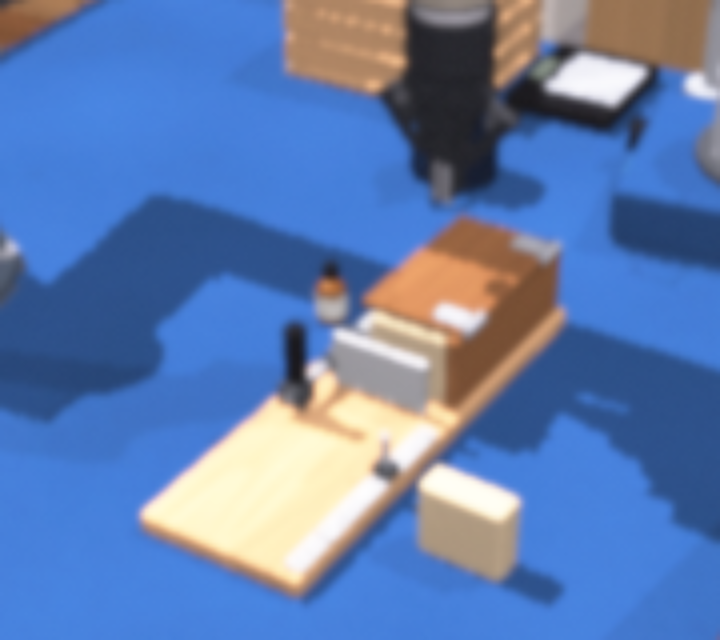

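View pics/w3.png

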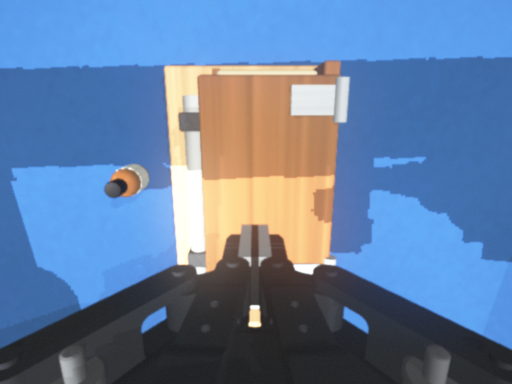

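The cover is shut: in the wrist view it lies flat from (200,75) to (335,265). Now to the grip.

apply_moves:
  increments:
    - [[-0.04, -0.013, 0.005, 0], [-0.04, -0.013, 0.005, 0], [-0.04, -0.013, 0.005, 0], [-0.036, -0.013, 0.005, 0], [0, 0, 0, 0]]
  fingers: 0.65

```text
t: 4.55
tcp_pos: [0.455, -0.0289, 0.2152]
tool_rot: [0.725, 0.688, 0.01, 0.002]
force: [-0.5, -0.3, -0.8]
finger_gap: 0.653
```

Run:
```python
from plan import *
s=manip.sense();P=(s['tcp_pos'],s['tool_rot'])
p,d=manip.snapshot("wrist");cv2.imwrite("pics/w4.png",p[:,:,::-1]);np.save("pics/w4pose.npy",np.r_[P[0],P[1]])
print(proj("wrist",c2w((-45,-65,105)),P))
plan(c2w((-45,-65,215)),87.05)
```

```text
[247.9739454  217.14913766]
tcp [ 0.4558 -0.0277  0.2154] cut [-42.5 -63.5 215.4] yaw 87.03 F [-0.41  0.41  0.02] gap 0.649 t 4.6 D [-0.0026 -0.0014 -0.0004]
[[[-0.0015, -0.0025, 0.0004, -0.02]]]
```

View pics/w4.png

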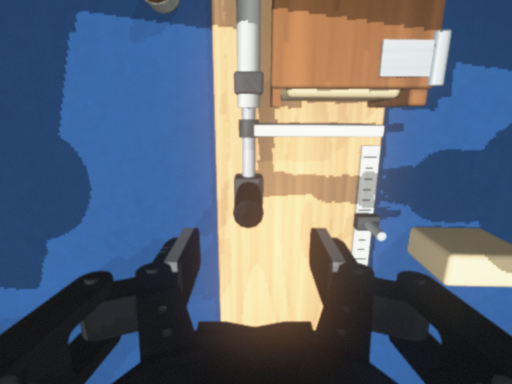

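Run:
```python
from plan import *
v=np.load("pics/w4pose.npy");P=(v[:3],v[3:])
for uv,z in(((381.5,236),61),((384,131),73),((256,131),73),((248,214),105)): print(w2c(plane("wrist",uv,z/1e3,P)).round(1))
```

```text
[ 64.  -98.1  61. ]
[ 51.5 -12.7  73. ]
[-39.1 -12.5  73. ]
[-45.  -62.9 105. ]
```

apply_moves:
  increments:
    - [[-0.001, -0.0025, 0.02, 0], [0, 0, 0.025, 0], [0, 0, 0.025, 0], [0, 0, 0, 0]]

```text
t: 5.0
tcp_pos: [0.4582, -0.0259, 0.1433]
tool_rot: [0.725, 0.689, 0.013, 0.004]
force: [-1.5, 0.2, 0.2]
finger_gap: 0.649
```

Run:
```python
from plan import *
s=manip.sense();P=(s['tcp_pos'],s['tool_rot'])
p,d=manip.snapshot("wrist");cv2.imwrite("pics/w5.png",p[:,:,::-1]);np.save("pics/w5pose.npy",np.r_[P[0],P[1]])
plan(c2w((-45,-65,139)),87.05)
```

```text
tcp [ 0.4588 -0.026   0.1444] cut [-39.5 -61.6 144.4] yaw 87.09 F [ 0.71  0.16 -0.49] gap 0.648 t 5.05 D [-0.0056 -0.0031 -0.0054]
[[[-0.0034, -0.0056, 0.0052, 0.04]]]
```

View pics/w5.png

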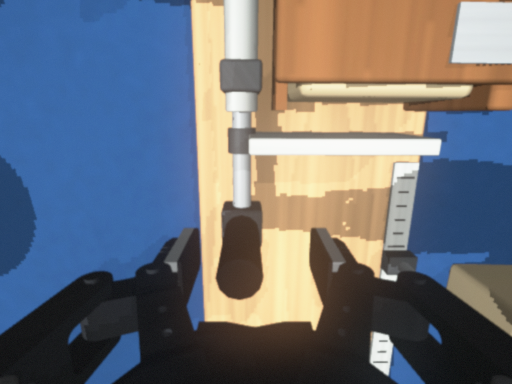

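apply_moves:
  increments:
    - [[-0.003, -0.0055, 0.004, 0], [-0.001, -0.001, 0.001, 0]]

```text
t: 5.25
tcp_pos: [0.4532, -0.0288, 0.1401]
tool_rot: [0.724, 0.69, 0.014, 0.007]
force: [-0.3, 0.6, 0.9]
finger_gap: 0.652
```

apply_moves:
  increments:
    - [[0, 0, 0, 0], [0, 0, 0, 0], [0, 0, 0, 0], [0, 0, 0, 0]]
  fingers: 0
  newtons: 80

```text
t: 5.65
tcp_pos: [0.4513, -0.0285, 0.1419]
tool_rot: [0.723, 0.69, 0.013, 0.005]
force: [6.5, 1.2, -9.7]
finger_gap: 0.211
```

Run:
```python
from plan import *
s=manip.sense();P=(s['tcp_pos'],s['tool_rot'])
p,d=manip.snapshot("wrist");cv2.imwrite("pics/w6.png",p[:,:,::-1])
plan(c2w((-45,-65,139)),87.05)
```

```text
tcp [ 0.4514 -0.0285  0.1418] cut [-46.9 -64.5 141.8] yaw 87.34 F [ 0.93 -1.25 -1.92] gap 0.213 t 5.7 D [ 0.0019 -0.0006 -0.0028]
[[[-0.0005, 0.0018, 0.0029, 0.29]]]
```

View pics/w6.png

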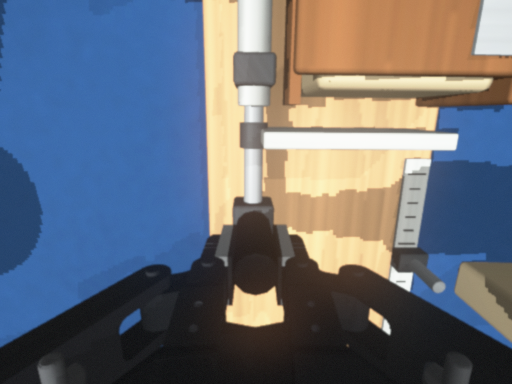

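apply_moves:
  increments:
    - [[-0.012, 0, 0, 0], [-0.014, 0, 0, 0], [-0.014, 0, 0, 0], [-0.012, 0, 0, 0]]

```text
t: 6.1
tcp_pos: [0.4487, -0.0775, 0.1418]
tool_rot: [0.723, 0.691, 0.014, 0.002]
force: [2.6, 6.7, -0.2]
finger_gap: 0.215
```

Run:
```python
from plan import *
s=manip.sense();P=(s['tcp_pos'],s['tool_rot']);print(Ro.from_quat(P[1]).as_matrix().round(3))
plan(c2w((-46.9,-145.5,141.8)),87.3,step=.012)
```

```text
[[ 0.046  0.999  0.024]
 [ 0.999 -0.046  0.017]
 [ 0.018  0.023 -1.   ]]
tcp [ 0.4487 -0.0775  0.1418] cut [ -47.  -113.6  141.8] yaw 87.39 F [ 2.55  6.67 -0.17] gap 0.215 t 6.1 D [-0.0015 -0.0319  0.    ]
[[[-0.0106, -0.0, -0.0002, 0.03], [-0.0106, -0.0, -0.0002, 0.03], [-0.0106, -0.0, -0.0002, 0.03]]]
```

Smooth: travel is about 49 mm and the force is 6.7 N, as expected. I'll go another 26 mm, then look.

apply_moves:
  increments:
    - [[-0.01, 0, 0, 0], [-0.01, 0, 0, 0], [-0.007, 0, 0, 0], [0, 0, 0, 0]]

```text
t: 6.5
tcp_pos: [0.4473, -0.1024, 0.1418]
tool_rot: [0.724, 0.69, 0.016, -0.001]
force: [4.2, 6.2, -3.1]
finger_gap: 0.21
```

Run:
```python
from plan import *
s=manip.sense();P=(s['tcp_pos'],s['tool_rot'])
p,d=manip.snapshot("wrist");cv2.imwrite("pics/w7.png",p[:,:,::-1]);np.save("pics/w7pose.npy",np.r_[P[0],P[1]])
cv2.imwrite("pics/w7z.png",cv2.resize(p[100:384,330:512,::-1],None,fx=2,fy=2,interpolation=cv2.INTER_CUBIC))
p,d=manip.snapshot("scene");cv2.imwrite("pics/s3.png",cv2.resize(p[150:250,175:295,::-1],None,fx=6,fy=6,interpolation=cv2.INTER_CUBIC))
p,d=manip.snapshot("top");cv2.imwrite("pics/t3.png",cv2.resize(p[150:245,185:315,::-1],None,fx=6,fy=6,interpolation=cv2.INTER_CUBIC))
plan(c2w((-46.9,-145.5,141.8)),87.3,step=.012)
```

```text
tcp [ 0.4474 -0.1019  0.1417] cut [ -47.1 -138.   141.7] yaw 87.32 F [ 3.43  6.01 -1.84] gap 0.212 t 6.65 D [-0.0002 -0.0075  0.0001]
[[[-0.0075, 0.0002, -0.0002, 0.02]]]
```

View pics/w7.png

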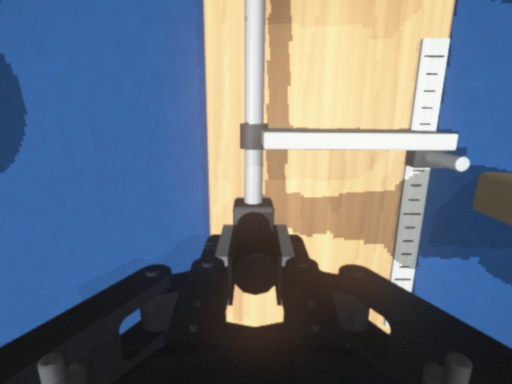

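View pics/s3.png

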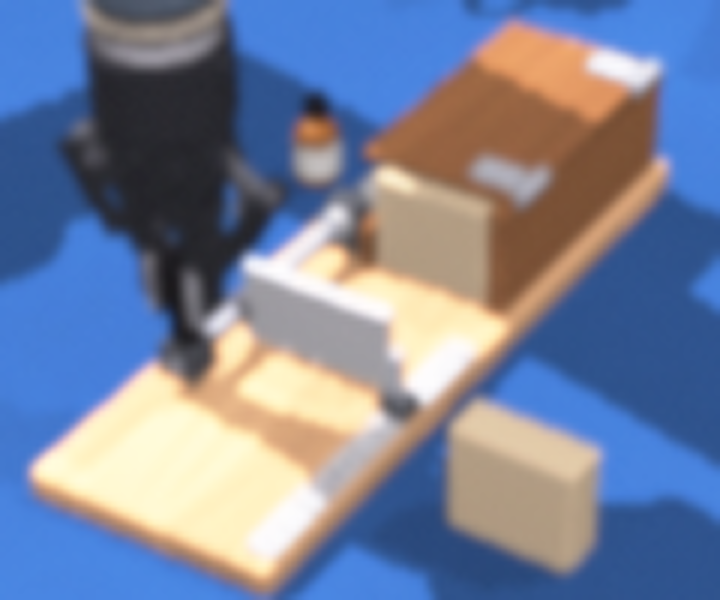

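View pics/t3.png

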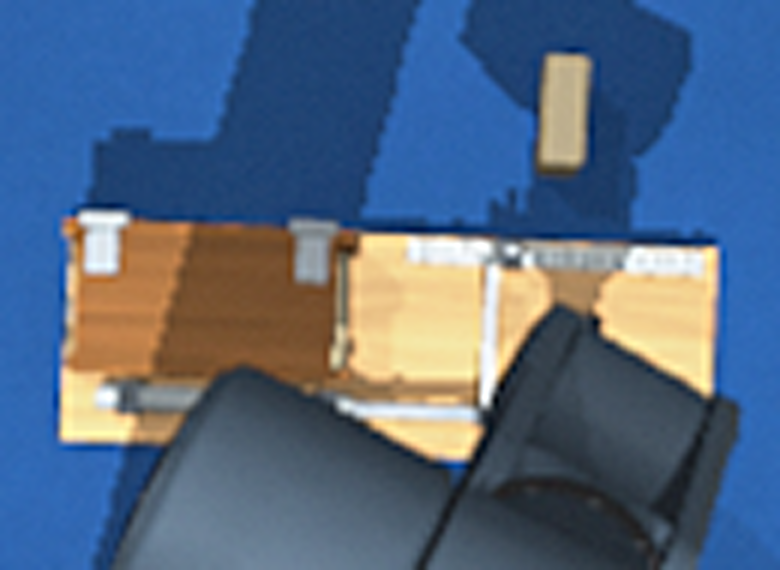

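View pics/w7z.png

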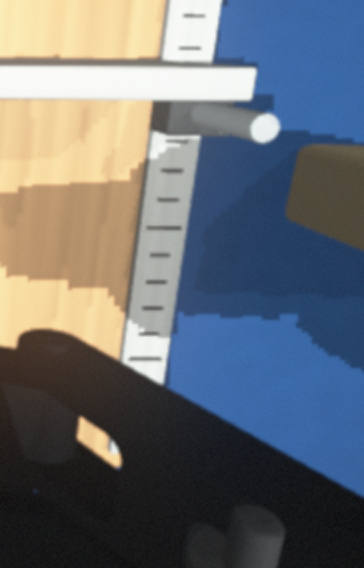

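Run:
```python
from plan import *
v=np.load("pics/w7pose.npy");P=(v[:3],v[3:])
for n,uv,z in(("pin",(461.5,163.5),61),("topedge far",(436,130),73),("tipfar",(455,133.5),73),("tipnear",(455,150.5),73),("near",(300,148.5),73),("far",(300,133),73)): print(n,w2c(plane("wrist",uv,z/1e3,P)).round(1))
# predictions with tcp
g=w2c(P[0]);R=Ro.from_quat(P[1]).as_matrix();gp=w2c(P[0]+R@[0,0,.054]);print("grip pt",gp)
for y in (-90,-94,-98): print(y,[proj("wrist",c2w((51,y+k,73)),P).round(1) for k in(-4,4)])
```

```text
pin [ 63.6 -98.   61. ]
topedge far [ 39.9 -80.3  73. ]
tipfar [ 49.2 -81.9  73. ]
tipnear [ 50.5 -89.9  73. ]
near [-23.8 -89.   73. ]
far [-24.1 -81.8  73. ]
grip pt [ -45.97634783 -137.19494027   87.79066636]
-90 [array([454.6, 159. ]), array([457.3, 142.3])]
-94 [array([453.2, 167.3]), array([455.9, 150.7])]
-98 [array([451.9, 175.4]), array([454.6, 159. ])]
```

apply_moves:
  increments:
    - [[-0.005, 0, 0, 0], [-0.005, 0, 0, 0], [0, 0, 0, 0], [0, 0, 0, 0]]

```text
t: 7.05
tcp_pos: [0.4471, -0.1076, 0.1417]
tool_rot: [0.723, 0.691, 0.018, -0.003]
force: [2.5, 6.4, -2.9]
finger_gap: 0.213
```

```bash
cat > look.py <<'E'
from plan import *
import sys
k=sys.argv[1]
s=manip.sense();P=(s['tcp_pos'],s['tool_rot'])
p,d=manip.snapshot("wrist");cv2.imwrite(f"pics/w{k}z.png",cv2.resize(p[110:190,400:500,::-1],None,fx=7,fy=7,interpolation=cv2.INTER_CUBIC));np.save(f"pics/w{k}pose.npy",np.r_[P[0],P[1]]);cv2.imwrite(f"pics/w{k}.png",p[:,:,::-1])
p,d=manip.snapshot("scene");cv2.imwrite(f"pics/s{k}.png",cv2.resize(p[180:230,200:270,::-1],None,fx=10,fy=10,interpolation=cv2.INTER_CUBIC))
p,d=manip.snapshot("top");cv2.imwrite(f"pics/t{k}.png",cv2.resize(p[180:220,250:290,::-1],None,fx=14,fy=14,interpolation=cv2.INTER_CUBIC))
plan(c2w((-46.9,-145.5,141.8)),87.3,step=.012)
E
python3 look.py 8
```

```text
tcp [ 0.4471 -0.1075  0.1417] cut [ -47.1 -143.6  141.7] yaw 87.4 F [ 4.27  6.02 -1.83] gap 0.217 t 7.2 D [ 0.0001 -0.0019  0.0001]
[[[-0.0019, 0.0002, -0.0001, 0.1]]]
```

View pics/w8z.png

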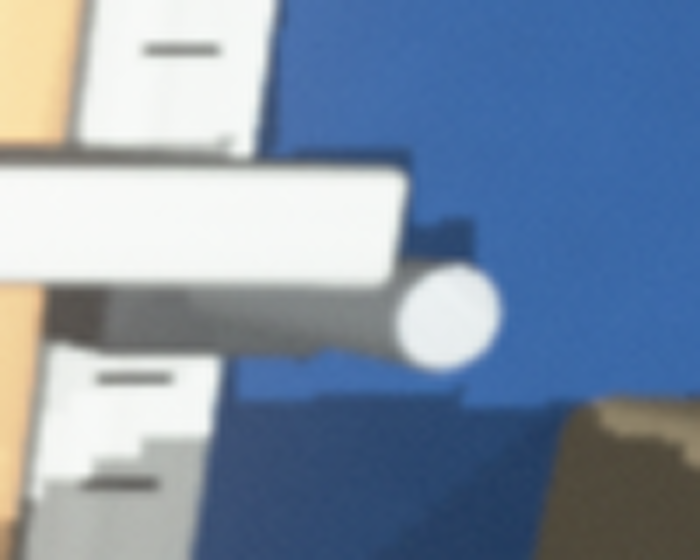

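View pics/s8.png

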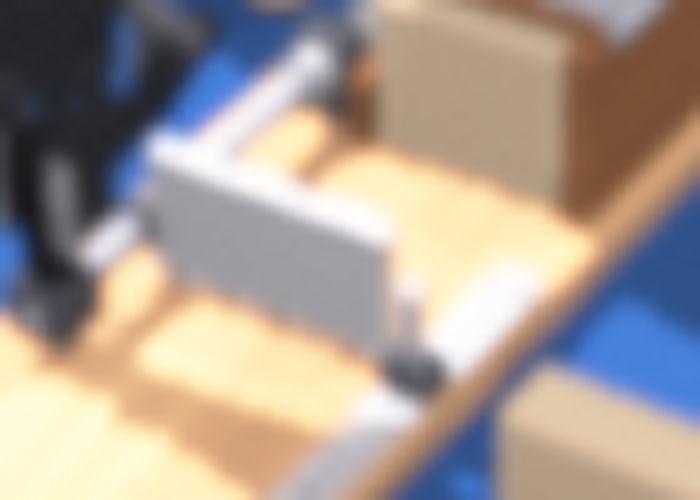

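View pics/t8.png

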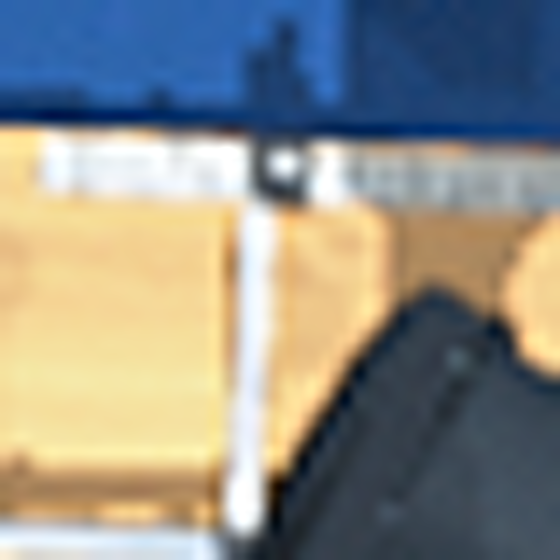

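```bash
cat > m.py <<'E'
from plan import *
import sys
k=sys.argv[1];a=list(map(float,sys.argv[2:]))
v=np.load(f"pics/w{k}pose.npy");P=(v[:3],v[3:])
f=lambda u,w:(u/7+400-.43,w/7+110-.43)
pin=w2c(plane("wrist",f(*a[:2]),.061,P));n=w2c(plane("wrist",f(*a[2:4]),.073,P));fa=w2c(plane("wrist",f(*a[4:6]),.073,P))
print(pin,n,fa,"thick",fa[1]-n[1],"need",(n+fa)[1]/2-pin[1])
E
python3 m.py 8 449 317 390 284 402 166
python3 - <<'E'
from h import *
# top t8: plate tip col/row, pin
f=lambda u,w:(u/14+250-.46,w/14+180-.46)
print(w2c(plane("top",f(284,163),.061)),w2c(plane("top",f(259,215),.073)))
f=lambda u,w:(u/10+200-.45,w/10+180-.45)
print(w2c(plane("scene",f(410,288),.061)),w2c(plane("scene",f(390,230),.073)))
E
```

```text
[ 63.95858956 -98.05004787  61.        ] [ 50.67482105 -94.36624451  73.        ] [ 50.18193398 -86.43888824  73.        ] thick 7.92735627548835 need 7.647481497866707
[ 62.88930382 -98.71983631  61.        ] [ 46.91237898 -91.92317847  73.        ]
[  61.83131509 -100.4647148    61.        ] [ 48.76948948 -91.41787034  73.        ]
```

apply_moves:
  increments:
    - [[-0.005, 0, 0, 0], [-0.004, 0, 0, 0]]

```text
t: 7.4
tcp_pos: [0.4468, -0.1138, 0.1417]
tool_rot: [0.723, 0.691, 0.019, -0.005]
force: [2.7, 8.5, 0.2]
finger_gap: 0.211
```

```bash
python3 look.py 9
```

```text
tcp [ 0.4468 -0.114   0.1417] cut [ -47.1 -150.2  141.7] yaw 87.47 F [4.11 6.97 0.14] gap 0.211 t 7.55 D [0.0004 0.0047 0.0001]
[[[0.0047, 0.0002, 0.0001, 0.17]]]
```

View pics/w9z.png

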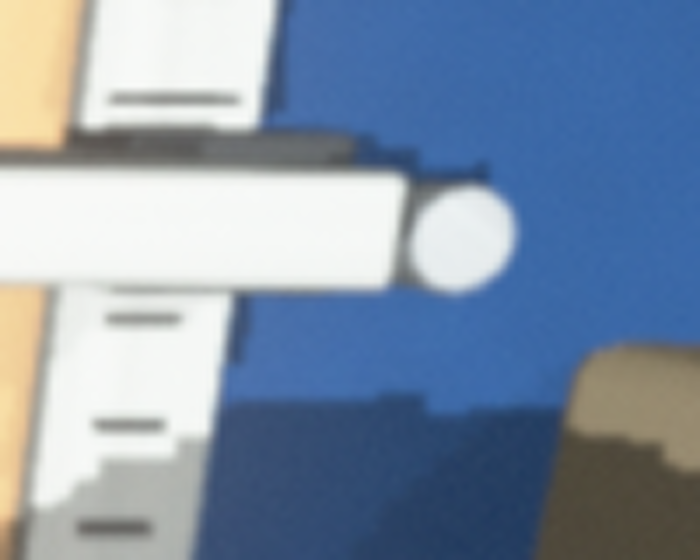

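```bash
python3 m.py 9 463 239 390 288 402 172
python3 - <<'E'
from h import *
for n,X in(("scene",(51,-98,73)),):pass
E
```

```text
[ 63.94305365 -98.0861388   61.        ] [  50.65670995 -100.49430737   73.        ] [ 50.19200296 -92.69037634  73.        ] thick 7.803931033683341 need 1.4937969509872318
```

View pics/t9.png

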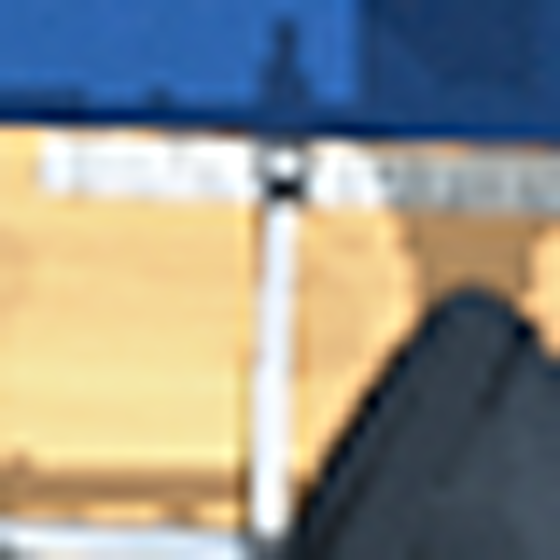

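View pics/s9.png

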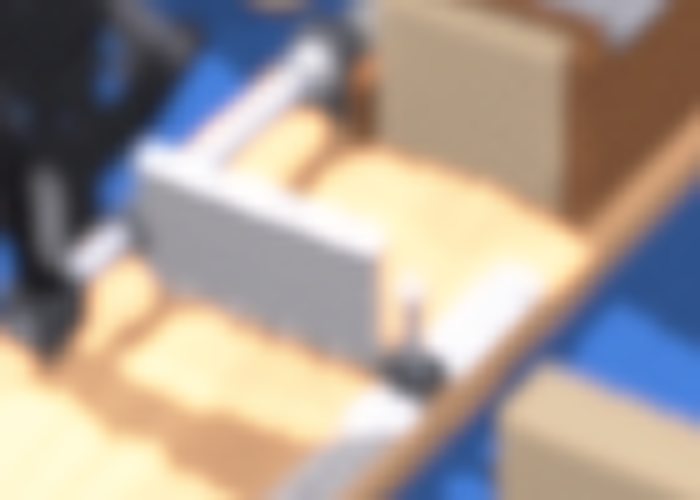

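apply_moves:
  increments:
    - [[-0.0028, 0, 0, 0]]

```text
t: 7.65
tcp_pos: [0.4467, -0.1155, 0.1417]
tool_rot: [0.722, 0.691, 0.019, -0.005]
force: [3.0, 7.3, -1.6]
finger_gap: 0.214
```

```bash
python3 look.py 10
```

```text
tcp [ 0.4467 -0.1158  0.1417] cut [ -47.  -151.9  141.7] yaw 87.5 F [ 2.75  6.9  -0.23] gap 0.215 t 7.8 D [0.0005 0.0064 0.0001]
[[[0.0064, 0.0002, 0.0001, 0.2]]]
```

View pics/w10z.png

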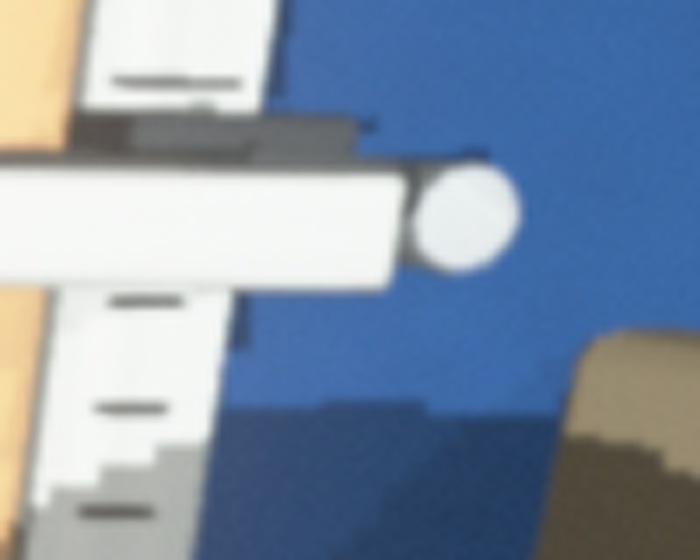

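```bash
python3 m.py 10 466 217 390 289 402 173
python3 - <<'E'
from plan import *
for i in range(6):
    p,d=manip.snapshot("scene" if i%2 else "top"); s=manip.sense();print(s['t'].__round__(2),w2c(s['tcp_pos']).round(2),s['force'].round(1))
cv2.imwrite("pics/s11.png",cv2.resize(p[100:260,145:325,::-1],None,fx=4,fy=4))
E
```

```text
[ 63.86293544 -98.02561943  61.        ] [  50.64213074 -102.12919882   73.        ] [ 50.18023812 -94.32244895  73.        ] thick 7.806749869619537 need -0.2002044560659897
7.85 [ -47.05 -151.89  141.71] [ 2.4  7.2 -1.2]
7.9 [ -47.06 -151.86  141.68] [ 3.4  6.4 -1.2]
7.95 [ -47.06 -151.85  141.7 ] [ 3.2  6.  -0.3]
8.0 [ -47.08 -151.82  141.7 ] [ 3.   7.3 -0.9]
8.05 [ -47.06 -151.86  141.72] [ 2.6  6.4 -0.9]
8.1 [ -47.06 -151.84  141.69] [ 3.5  6.8 -0.8]
```

View pics/s11.png

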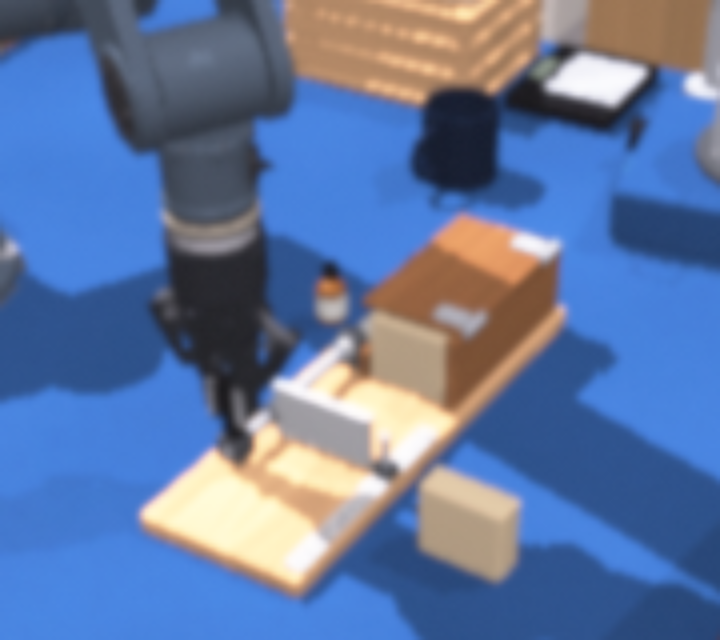

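View pics/t10.png

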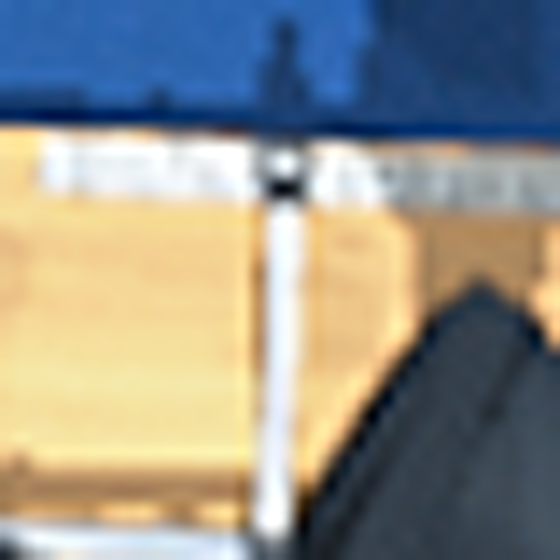

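```bash
python3 -c "
from station import manip
print(manip.sign_off())"
```

```text
the job is handed in; nothing more can be done
None
```

The cover is folded shut, and the stop is held still at the mark by its upright grip. I handed the job in at about 8.1 s.

- **Cover:** I pushed it over and pressed it flat with closed fingertips. It still looked flat over the loaf in the last scene picture.
- **Stop at the mark:** I pulled the stop out about 87 mm. In the last wrist picture the plate's mid-thickness was 0.2 mm past the pin, and the top view agreed by eye.
- **Holding still:** The tool stayed within 0.1 mm over the last 0.25 s, against a spring pull of about 7 N.
- **Bystanders:** I saw no change in the soap bar, dropper or mug. The mould and jug were not looked at again after the move, but the arm did not go near them at low height.

**Problems and disagreements:**
- **Press force:** The last press on the shut cover briefly read 47 N at the wrist, with only the fingertips touching. That stays clear of the 40 N limit only if the limit excludes the fingertips, since it names the arm and the gripper's body.
- **Plate offset:** My first reading of the 47 mm between grip and plate as measured to the plate's centre disagreed with the pictures by about 4 mm. Taking it to the plate's near face fits, so I set the final position from direct pictures of plate and pin.
- **Scene camera:** While I was closing in on the mark, its rough reading differed from the wrist view by about 1.5 mm. I did not measure it again at the final position.

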